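Lock the forms box for carrying

TASK

The grey steel forms box on the reception desk is about to be carried to the back office. Swing its open hasp over the staple and press the strap down firmly until it snaps under its spring keeper and stays there, stopping once it is home so that it is not rammed into the rubber buffer below it; also swing the folded carry handle up until it clicks into its upright detent and stays standing. Leave the phone, the mug and the stapler where they are.

Things in the scene. Friction and masses are not known exactly. Their poses are not given: they have to be found in the camera images.
- box: Grey steel forms box fixed to the desk, 260 mm (its x) by 340 mm (its y), flat top (deck) 100 mm above its underside. Origin: centre of the underside; z up. On the deck: the hasp in front (x = -50 mm), lying along y, and the carry handle behind it. A 4 mm thick hatch plate lies on the deck at x = -115 to -10, y = 2 to 158 mm.
- staple (a point): Top middle of the staple, a 7 mm round-wire steel loop, 27 mm long along the box's y; its top is 40 mm above the deck, 49 mm from the hasp's hinge. It passes through the slot of the shut strap.
- keeper_nose (a point): Centre of the keeper nose, a spring-loaded round steel bar 9 mm thick, 33 mm long along the box's x, that the strap's end lip snaps under. It sticks out of a dark block (40 mm wide, 22 mm long, top 42 mm above the deck, x = -50, y = -109 to -131 mm in the box frame) beyond the strap's end.
- hasp (a joint): Angle of the hasp (rad). 0: shut, strap level, running to the box's -y over the staple, end lip under the keeper nose. pi/2: straight up; up to 2.9: laid back over the hatch. The stiff hinge stays where put. The lip meets the keeper at about 0.1; some 20 N down on the pad snaps it past and it stays near 0. Below 0 the strap compresses the rubber buffer, about 12 N per mm.
- hasp_hinge (a point): Centre of the hasp's hinge axis, which runs along the box's x; at (-50, 10, 124) mm in the box frame, 24 mm above the deck.
- hasp_pad (a point): Centre of the upper face (as shut) of the solid end pad of the hasp strap, 90 mm from the hinge. The steel strap is 34 mm wide (along the box's x), 5 mm thick, 115 mm long; a 16 mm wide slot for the staple lies 30 to 68 mm from the hinge, the pad from 68 to 112 mm. When shut its underside is 21 mm above the deck, on the buffer.
- buffer: Round rubber buffer, 18 mm diameter, under the pad of the shut hasp, 93 mm from the hinge; origin: centre of its top face, 21 mm above the deck; its cup below is 24 mm wide.
- handle (a joint): Angle of the carry handle (rad). 0: folded flat to the box's +x; pi/2: upright; hard stop at 1.6. Loose on its pivot: it falls back when let go, until from about 1.2 to 1.37 rad its arm has to be forced (about 10 N at the bar) past a spring ball; then it stands by itself near 1.57.
- handle_hinge (a point): Middle of the carry handle's pivot axis, which runs along the box's y; at (28, 0, 126) mm in the box frame, 26 mm above the deck.
- handle_grip (a point): Centre of the carry handle's grip bar, which runs along the box's y: a black round sleeve 11 mm thick and 70 mm long in a U-shaped 8 mm steel bail, 66 mm from the pivot axis; side arms 110 mm apart. Folded it lies 26 mm above the deck with free space beneath.
- detent_post (a point): Top centre of the dark post that holds the handle's spring ball, 30 mm (box x) by 16 mm (box y), 82 mm high over the deck, just outside the handle's arm on the box's +y side.
- phone: Black desk telephone, 200 by 160 mm, 70 mm high; origin under its centre. Bystander.
- mug: Yellow mug, 82 mm wide, 95 mm high; origin under its centre. Bystander.
- stapler: Stapler, 140 mm long, 52 mm high; origin under its centre. Bystander.

How it is judged:
At the end, for the whole second after the job is handed in: The hasp is snapped shut under its keeper (within 0.035 rad of level, 4 mm at its end), the carry handle stands in its upright detent (past 1.45 rad), both at rest (value of joint hasp below 0.035 rad and value of joint handle above 1.45 rad and velocity of joint hasp between -0.1 and 0.1 rad/s and velocity of joint handle between -0.1 and 0.1 rad/s); the robot touches nothing.
It fails at once if the strap is rammed into its rubber buffer with more than 45 N (contact force between hasp and buffer above 45 N).
It fails at once if the phone, the mug or the stapler is moved by more than 30 mm (distance of any of phone, mug, stapler from where it was at the start of the episode above 0.03 m).
It also fails if it takes over 64 s, if anything falls off the work surface, if the arm or the gripper's body presses on something with over 40 N, if the wrist force passes 120 N, or if a joint passes its speed limit or range.

ROBOT

A 7-joint arm with a two-finger parallel gripper is mounted at the origin on the work surface. World frame = base frame: x ahead of the robot, y to its left, z up, the work surface at z = 0. Lengths are in m, angles in rad, forces in N, time in s.
With the tool pointing down it reaches from about 0.4 to 0.85 m from the base axis. Payload 10.4 kg.
Tool frame: the origin (TCP) lies at the very end of the fingers, on their centre line; the grasp point (between the pads) lies 19 mm behind it (manip.tcp_to_grasp is the distance from the TCP to the grasp point, in m); x points along the fingers, y is the direction in which the jaws open and shut, and the axes are right-handed (so a half turn about x gives the same grasp; the last joint's range is limited). The gripper opens to 85 mm and grips with 20 to 120 N. Pads are 22 mm wide; open, the fingers measure 114 mm over their backs; the gripper's body (76 mm by 85 mm) begins 54 mm behind the grasp point. The pads swing forward as they close: fully open they stand 13 mm farther back than shut.
Start: joints at [1.109, 0.332, -0.065, 1.46, 0.022, 1.35, -0.088], TCP at [0.266, -0.566, 0.203] pointing down, gripper open.
Joint ranges: [-2.6, 2.6], [-0.5, 2.12], [-1.47, 1.34], [0.16, 2.42], [-1.27, 4.41], [0.06, 2.06], [-2.6, 2.6]. Speed limits (rad/s): [2.22, 2.22, 2.79, 2.79, 3.14, 3.14, 3.14].

INTERFACE

Orientations are given as a unit quaternion [x, y, z, w].
In Python, from workcell import manip, cams, hand_in gives the robot as it stands.
- The arm moves only by the shell command python3 -m handwheel 'ROWS' [FORCE]. ROWS is text: rows parted by semicolons, each of 7 numbers parted by spaces: the shift along the tool's x, y, z in mm, then the turn, a rotation vector about the tool's x, y, z in rad, then the finger opening in mm, from 0 to 85.4. A call has 1 to 8 rows; each row shifts and turns the commanded pose from where the row before left it, along the tool's axes as they then stand; what a row does not reach is not made up. A row lasts 1/10 s, in which the tool goes at most 50 mm and 8.59 degrees, less where a joint would pass 70% of its speed; a pose out of reach is approached as far as the arm can. A call with a gripper value outside its range is refused whole. The fingers move at their own pace and stop on an object; FORCE is the grip in N (left out, the last holds). Time passes only in rows, so rows that do not move let the fingers close. It gives the time, the measured TCP pose, the force and the opening at its end, in the units of the state.
- manip.get_obs(): the state, without advancing time (a new reading comes with each control period).
- cams.camera(name): name is "scene" or "top"; returns a dict with "color" (400x640x3 uint8, blue, green, red), "depth" (400x640 float32, m along the optical axis (not along the pixel's ray), 0 where there is no reading), "camera_matrix" (3x3 intrinsics, pixels), "distortion" ([k1, k2, p1, p2, k3] as OpenCV has them; the pictures are not rectified), "origin" and "attitude" of the camera in the world. Camera axes: x right, y down, z forward; pixel columns grow to the right and rows downward; lengths in m; the calibration is good to about 2 mm. A picture is of the moment at which its call begins.
- hand_in(): hands the job in, once; it reports no verdict.
Trained networks look in the newest picture that a camera, given by its name, has taken for a name from the list of things; names that differ only in an ending like _2 or _b are one class to them, and where a whole thing is asked for, a point or a joint stands for the part that bears it (a point fixed in the world has none). Each returns a list of dicts, best first, with "conf" (0 to 1); they miss things now and then, are a little off and sometimes report something else, mostly with a low value. They report only what shows in the picture. A call takes as long as a camera call.
- cams.recognise(camera, thing): "box" ([left, top, width, height] in pixels, round what is visible of it).
- cams.outline_of(camera, thing): "region" (400x640 bool, what is visible of it) and "box" ([left, top, width, height] in pixels, round what is visible of it).
The state is a dict: "clock": time; "joint_pos": joint angles; "joint_velocities": joint speeds; "tau": joint torques, N m; "position": TCP position; "ee_rot": TCP orientation; "ft_force": force on the tool from outside, world axes, zero at the start; "torque": the same for the moment, N m; "grip_width": opening from 0.0 (shut) to 1.0 (fully open).
Only numpy, scipy, OpenCV 4.12 (cv2) and the standard library are available. Lean on these libraries where they do the work, as an engineer would, in place of code of your own. Each camera call takes 0.05 s, during which the arm holds its last target.

## Working session

There is one attempt and no reset: what is moved stays moved. The work goes in short steps, Python scripts to look and compute and a shell command to move; the robot and the scene stay as the last step left them, time stands still between calls to the robot, and variables do not carry over. Pictures are saved under pics/ and viewed, and the job is handed in when it is done.

```bash
mkdir -p pics; ls; python3 - <<'E'
from workcell import manip,cams
import cv2,numpy as np
o=manip.get_obs()
for k,v in o.items(): print(k,v)
for n in("scene","top"):
    c=cams.camera(n); cv2.imwrite(f"pics/{n}0.png",c["color"])
    print(n,c["camera_matrix"],c["distortion"],c["origin"],c["attitude"])
    for t in("box","staple","keeper_nose","hasp","hasp_hinge","hasp_pad","buffer","handle","handle_grip","detent_post","phone","mug","stapler"):
        print(t,[(r["box"],round(r["conf"],2)) for r in cams.recognise(n,t)][:2])
E
```

```text
pics
clock 0.0
joint_pos [ 1.10940165  0.33287648 -0.06469369  1.46091735  0.02161131  1.34991628
 -0.08847821]
joint_velocities [ 1.66411945e-03 -9.23567973e-04  1.06853545e-04 -3.25008885e-04
 -2.13933652e-05 -1.16803444e-03  1.32239343e-03]
tau [-7.05540697e-04 -6.25448298e+01  4.88849112e-02 -3.91612315e+01
  1.62387360e-02  9.90672503e-03  7.26992994e-05]
position [ 0.26534201 -0.56542448  0.20182452]
ee_rot [-0.69001698 -0.15439283  0.69028985 -0.15342535]
ft_force [-1.02083552  0.84420461 -0.13760041]
torque [ 0.01654204 -0.02843716  0.0065347 ]
grip_width 0.9995678581129055
scene [[429.14298964   0.         321.23101353]
 [  0.         429.14298964 193.76517827]
 [  0.           0.           1.        ]] [-0.0036637  0.         0.         0.         0.       ] [ 1.34055474 -0.06642735  1.12109538] [ 0.685501    0.64576334 -0.23315622 -0.24231438]
box [([302.7, 162.2, 131.9, 101.4], 0.76)]
staple [([307.5, 164.2, 125.6, 99.3], 0.79)]
keeper_nose []
hasp [([365.4, 161.4, 36.5, 25.6], 0.53)]
hasp_hinge [([307.4, 164.2, 124.3, 98.7], 0.58)]
hasp_pad [([365.6, 164.6, 29.8, 27.0], 
[... 675 characters left out ...]
8], 0.74)]
staple [([223.7, 154.2, 112.2, 94.2], 0.7)]
keeper_nose [([152.6, 243.9, 43.2, 13.2], 0.22), ([224.9, 155.1, 110.0, 88.7], 0.21)]
hasp [([245.7, 208.9, 30.0, 7.7], 0.87), ([151.0, 242.5, 45.3, 14.0], 0.72)]
hasp_hinge [([223.1, 157.0, 109.1, 85.6], 0.85)]
hasp_pad [([246.8, 208.6, 32.3, 11.6], 0.61)]
buffer [([155.7, 171.4, 40.5, 28.5], 0.53), ([258.9, 165.1, 36.7, 17.7], 0.25)]
handle [([255.4, 166.4, 36.8, 17.8], 0.57)]
handle_grip [([259.1, 165.2, 27.7, 13.7], 0.62)]
detent_post [([221.0, 158.0, 114.5, 86.6], 0.96), ([425.3, 193.7, 73.1, 68.1], 0.61)]
phone [([424.6, 193.0, 73.3, 65.9], 0.75)]
mug [([157.7, 169.2, 36.4, 29.9], 0.67)]
stapler [([151.3, 243.5, 45.1, 10.7], 0.86)]
```

```bash
python3 - <<'E'
import cv2
a=cv2.imread("pics/scene0.png");b=cv2.imread("pics/top0.png")
cv2.imwrite("pics/s1.png",cv2.resize(a[140:280,290:450],None,fx=4.5,fy=4,interpolation=cv2.INTER_CUBIC))
cv2.imwrite("pics/t1.png",cv2.resize(b[140:260,210:350],None,fx=5,fy=5,interpolation=cv2.INTER_CUBIC))
E
```

```text
(no output)
```

View pics/s1.png

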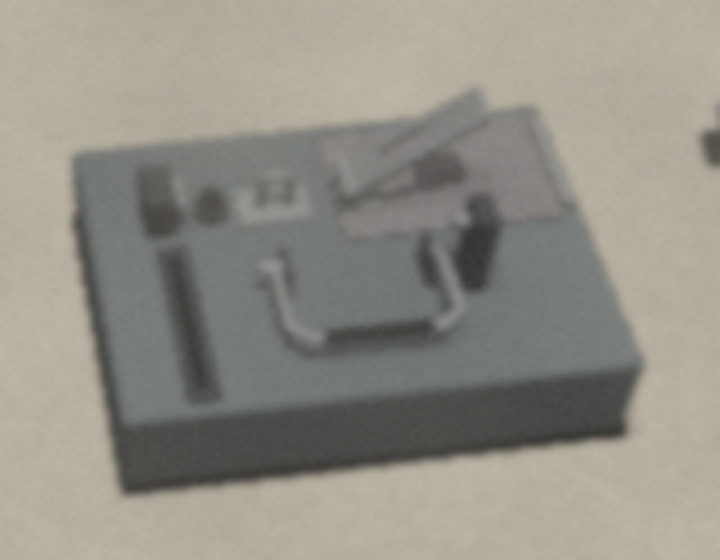

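View pics/t1.png

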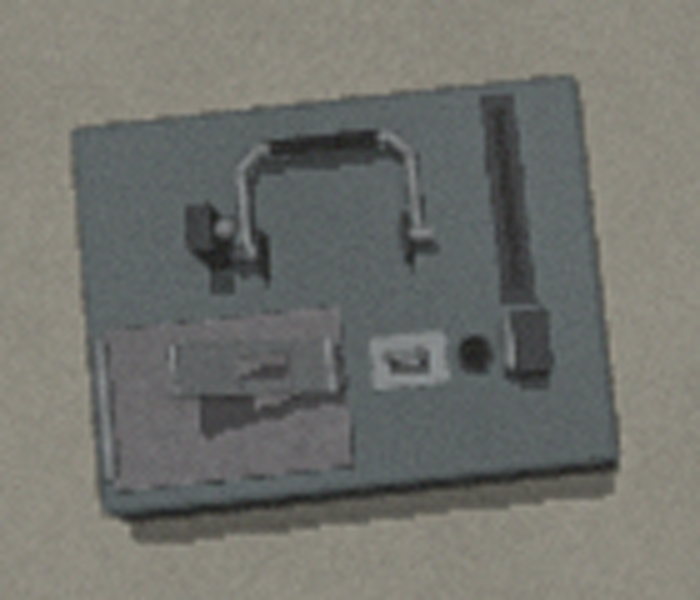

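View pics/scene0.png

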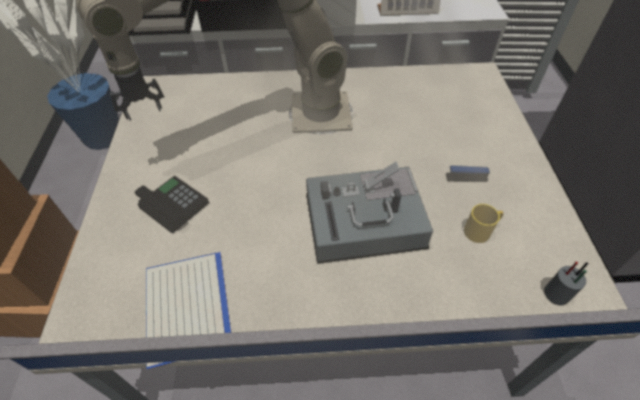

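View pics/top0.png

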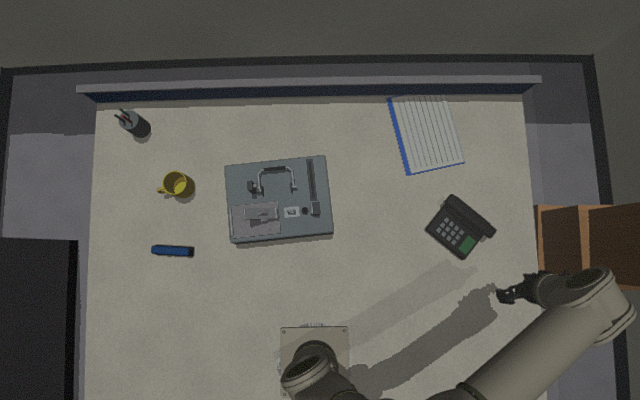

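```bash
cat > h.py <<'E'
import numpy as np,cv2
from scipy.spatial.transform import Rotation as R
from workcell import manip,cams
def proj(c,P):
    Rm=R.from_quat(c["attitude"]).as_matrix()
    p=(np.atleast_2d(P)-c["origin"])
    rv=cv2.Rodrigues(Rm.T)[0]
    return cv2.projectPoints(p.reshape(-1,1,3),rv,np.zeros(3),np.array(c["camera_matrix"]),np.array(c["distortion"]))[0].reshape(-1,2)
def cloud(c):
    d=c["depth"];v,u=np.nonzero(d>0)
    n=cv2.undistortPoints(np.stack([u,v],1).astype(float).reshape(-1,1,2),np.array(c["camera_matrix"]),np.array(c["distortion"])).reshape(-1,2)
    z=d[v,u]
    P=np.c_[n*z[:,None],z]@R.from_quat(c["attitude"]).as_matrix().T+c["origin"]
    return P,u,v
def ray(c,px,z):
    n=cv2.undistortPoints(np.array(px,float).reshape(-1,1,2),np.array(c["camera_matrix"]),np.array(c["distortion"])).reshape(-1,2)
    d=np.c_[n,np.ones(len(n))]@R.from_quat(c["attitude"]).as_matrix().T
    return c["origin"]+d*((z-c["origin"][2])/d[:,2])[:,None]
E
python3 - <<'E'
from h import *
ct=cams.camera("top");cs=cams.camera("scene")
px=[(224.4,165.6),(325.4,155),(333.6,233),(231,242.4)]
P=ray(ct,np.array(px),0.1);print("top corners",P.round(4),"c",P.mean(0))
sx=np.array([(75,155),(535,106),(640,365),(124,425)],float)/[4.5,4]+[290,140]
Q=ray(cs,sx,0.1);print("scene",Q.round(4),"c",Q.mean(0))
for n,c in(("top",ct),("scene",cs)):
    X,u,v=cloud(c)
    m=(X[:,2]>.085)&(X[:,2]<.2)&(X[:,0]>.4)&(X[:,0]<.9)&(abs(X[:,1]-.12)<.25)
    D=X[m&(X[:,2]<.112)]
    print(n,m.sum(),np.median(D[:,2]),cv2.minAreaRect(D[:,:2].astype(np.float32)))
    print(np.percentile(D[:,2],[5,25,75,95]))
E
```

```text
top corners [[ 0.6592  0.2855  0.1   ]
 [ 0.6879 -0.0508  0.1   ]
 [ 0.4288 -0.0711  0.1   ]
 [ 0.405   0.2616  0.1   ]] c [0.54521558 0.10632715 0.1       ]
scene [[ 0.4416 -0.0679  0.1   ]
 [ 0.4097  0.2644  0.1   ]
 [ 0.6643  0.284   0.1   ]
 [ 0.6944 -0.0465  0.1   ]] c [0.55250821 0.10847989 0.1       ]
top 8075 0.10083568184891911 ((0.5468786954879761, 0.1092347502708435), (0.2604532241821289, 0.34169816970825195), 5.044302463531494)
[0.0962671  0.09898599 0.102866   0.10636894]
scene 7947 0.10101554278477176 ((0.5495365858078003, 0.10866101831197739), (0.2655508816242218, 0.34112775325775146), 5.4836649894714355)
[0.09561876 0.09922254 0.10291154 0.1064755 ]
```

```bash
cat >> h.py <<'E'
C0=np.array([0.5485,0.1087,0.0]);YAW=np.deg2rad(5.1)
RB=R.from_euler('z',YAW).as_matrix()
def b2w(p): return np.atleast_2d(p)@RB.T+C0
def w2b(p): return (np.atleast_2d(p)-C0)@RB
def handle_pts(a): # grip
    return [.028+.066*np.cos(a),0,.126+.066*np.sin(a)]
def hasp_pt(a,r,h=0,x=-.05): # h above strap mid-plane (as shut)
    # shut: along -y ; angle raises
    return [x,.010-r*np.cos(a)+h*np.sin(a),.124+r*np.sin(a)+h*np.cos(a)]
E
python3 - <<'E'
from h import *
for n in("top","scene"):
    c=cams.camera(n)
    X,u,v=cloud(c);B=w2b(X)*1000
    m=(abs(B[:,0]+50)<14)&(B[:,1]>15)&(B[:,1]<125)&(B[:,2]>115)&(B[:,2]<220)
    S=B[m];k=np.polyfit(S[:,1]-10,S[:,2]-124,1);print(n,m.sum(),"hasp fit",k,np.pi-np.arctan(k[0]),S[:,1].max())
    m=(B[:,2]>118)&(B[:,0]>15)&(B[:,0]<110);S=B[m&(abs(B[:,1])<30)]
    print("grip",len(S),S.mean(0) if len(S) else 0)
    S=B[m&(B[:,1]>55)&(B[:,2]>150)];print("post",len(S),S.mean(0),S.min(0),S.max(0))
    m=(B[:,2]>125)&(B[:,1]<-100);S=B[m];print("block",len(S),S.mean(0),S.min(0),S.max(0))
    im=c["color"].copy()
    pts=[hasp_pt(2.5,r) for r in(0,30,68,112)]+[handle_pts(0)]+[[-.05,-.039,.14],[-.05,-.120,.142],[.028,.072,.182],[-.05,-.083,.121]]
    pts+=[[sx*.13,sy*.17,.1] for sx in(-1,1) for sy in(-1,1)]
    im=cv2.resize(im,None,fx=5,fy=5,interpolation=cv2.INTER_CUBIC)
    for p in proj(c,b2w(pts)): cv2.circle(im,tuple(np.int32((p+.5)*5)),4,(0,0,255),1)
    im=im[690:1300,1040:1740] if n=="top" else im[740:1330,1470:2230]
    cv2.imwrite(f"pics/{n}_ov.png",im[:600])
E
```

```text
top 218 hasp fit [0.83531348 3.17059443] 2.445686903621601 97.91807026926605
grip 63 [ 91.64941205  -0.47283143 130.44879101]
post 80 [ 33.75429512  72.35323085 177.56953538] [ 20.2191897   56.37185831 152.49320466] [ 49.73592437  83.90331241 188.23792251]
block 13677 [-382.21218047 -491.66784979  592.24597491] [-541.35413539 -710.11485997  125.06160099] [ -32.48117358 -100.05218838  688.02256022]
scene 216 hasp fit [0.8398903  2.72564457] 2.4429971519366163 98.78665733642417
grip 80 [ 95.31736068  -0.60423299 129.74261998]
post 115 [ 42.23612689  72.28578089 173.55193216] [ 23.03966407  55.27789263 150.16319086] [ 54.3081065   83.69335267 185.83205918]
block 11910 [-642.49818789 -506.62020309  338.04894516] [-1365.62020243 -1436.81043123   125.01907681] [ -28.83081041 -100.01753781  625.51985293]
```

View pics/top_ov.png

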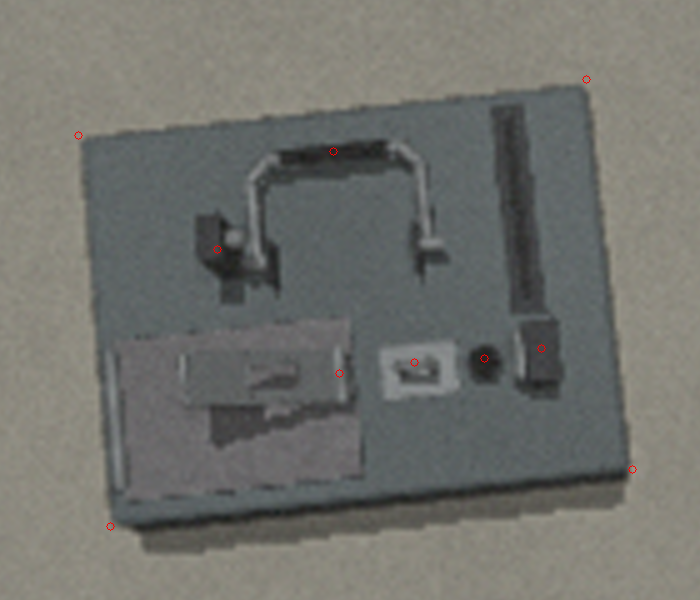

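View pics/scene_ov.png

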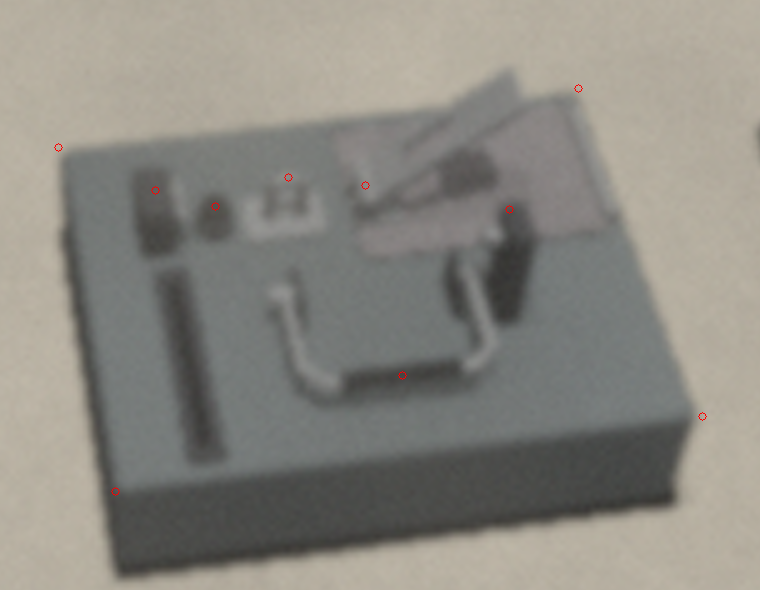

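```bash
cat >> h.py <<'E'
def tgt_R(roll=0.): # tool x down, jaw(y) along box x
    for s in(1,-1):
        x=np.array([0,0,-1.]);y=s*RB[:,0];z=np.cross(x,y)
        M=np.c_[x,y,z]
        o=R.from_quat(manip.get_obs()["ee_rot"])
        d=(o.inv()*R.from_matrix(M)).as_rotvec()
        if np.linalg.norm(d)<np.pi/2+.01: return M,d
def delta(pbox,world=False):
    o=manip.get_obs();r=R.from_quat(o["ee_rot"])
    p=b2w(np.array(pbox)/1000)[0]
    return (r.inv().apply(p-o["position"])*1000).round(1)
def show():
    o=manip.get_obs();M=R.from_quat(o["ee_rot"]).as_matrix()
    print("t",round(o["clock"],2),"box mm",(w2b(o["position"])[0]*1000).round(1),"F",(o["ft_force"]@RB).round(1),"grip",round(o["grip_width"],3))
    print("tool axes in box\n",(RB.T@M).round(3),"turn",tgt_R()[1].round(3),"q",o["joint_pos"].round(2))
E
python3 - <<'E'
from h import *
show()
for p in([-50,-350,300],[-50,118,300],[-50,118,178]): print(p,delta(p))
E
```

```text
t 1.6 box mm [-341.8 -646.7  202.6] F [-0.1 -0.1 -0.3] grip 1.005
tool axes in box
 [[ 0.     0.343 -0.939]
 [-0.    -0.939 -0.343]
 [-1.     0.     0.   ]] turn [-1.221  0.    -0.   ] q [ 1.11  0.33 -0.06  1.46  0.02  1.35 -0.09]
[-50, -350, 300] [ -97.4 -178.7 -375.8]
[-50, 118, 300] [ -97.4 -618.4 -536.2]
[-50, 118, 178] [  24.6 -618.4 -536.2]
```

```bash
python3 -m handwheel '-12 0 0 -0.136 0 0 0;-12 0 0 -0.136 0 0 0;-12 0 0 -0.136 0 0 0;-12 0 0 -0.136 0 0 0;-12 0 0 -0.136 0 0 0;-12 0 0 -0.136 0 0 0;-12 0 0 -0.136 0 0 0;-12 0 0 -0.136 0 0 0' 40
python3 - <<'E'
from h import *
show()
for p in([-50,-350,300],[-50,118,300],[-50,118,178]): print(p,delta(p))
E
```

```text
clock: 2.4
position: [0.2655, -0.5658, 0.2991]
ee_rot: [-0.509, -0.49, 0.51, -0.49]
ft_force: [-0.1, 0.0, 0.2]
grip_width: 0.002
t 2.4 box mm [-341.8 -646.7  299.1] F [-0.1  0.   0.2] grip 0.002
tool axes in box
 [[ 0.     0.992 -0.127]
 [-0.    -0.127 -0.992]
 [-1.     0.     0.   ]] turn [-0.127  0.    -0.   ] q [ 1.21  0.31 -0.2   1.29  0.06  1.54  0.98]
[-50, -350, 300] [  -0.9  251.8 -331.3]
[-50, 118, 300] [  -0.9  192.3 -795.5]
[-50, 118, 178] [ 121.1  192.3 -795.5]
```

```bash
python3 -m handwheel '0 0 0 -0.127 0 0 0;0 32 -30 0 0 0 0;0 32 -30 0 0 0 0;0 32 -30 0 0 0 0;0 32 -30 0 0 0 0;0 32 -30 0 0 0 0;0 32 -30 0 0 0 0;0 32 -30 0 0 0 0' 
python3 -m handwheel '0 32 -30 0 0 0 0;0 32 -30 0 0 0 0;0 0 -40 0 0 0 0;0 0 -40 0 0 0 0;0 0 -40 0 0 0 0;0 0 -40 0 0 0 0;0 0 -40 0 0 0 0;0 0 -40 0 0 0 0' 
python3 - <<'E'
from h import *
show()
for p in([-50,118,300],[-50,118,178]): print(p,delta(p))
E
```

```text
clock: 3.2
position: [0.4723, -0.3365, 0.2989]
ee_rot: [0.479, 0.52, -0.479, 0.52]
ft_force: [1.2, -0.4, 0.1]
grip_width: -0.003
clock: 4.0
position: [0.5099, -0.0322, 0.2988]
ee_rot: [0.479, 0.52, -0.479, 0.521]
ft_force: [0.7, 0.0, 0.2]
grip_width: 0.003
t 4.0 box mm [ -51.  -136.9  298.8] F [ 0.7 -0.   0.2] grip 0.003
tool axes in box
 [[ 0.     1.    -0.006]
 [-0.001 -0.006 -1.   ]
 [-1.     0.     0.001]] turn [-0.006  0.001 -0.   ] q [ 0.56  0.08 -0.62  1.57  0.05  1.5   0.02]
[-50, 118, 300] [  -1.3   -0.6 -254.9]
[-50, 118, 178] [ 120.7   -0.7 -254.9]
```

```bash
python3 -m handwheel '0 0 -37 0 0 0 0;0 0 -37 0 0 0 0;0 0 -37 0 0 0 0;0 0 -37 0 0 0 0;0 0 -37 0 0 0 0;0 0 -37 0 0 0 0;0 0 -38 0 0 0 0' 
python3 -m handwheel '20 0 0 0 0 0 0;20 0 0 0 0 0 0;20 0 0 0 0 0 0;20 0 0 0 0 0 0;20 0 0 0 0 0 0;20 0 0 0 0 0 0' 
python3 - <<'E'
from h import *
show()
for n in("scene","top"):
    c=cams.camera(n); im=cv2.resize(c["color"],None,fx=4,fy=4)
    im=im[440:1030,1100:1880] if n=="scene" else im[500:1000,820:1420]
    cv2.imwrite(f"pics/{n}_2.png",im)
E
```

```text
clock: 4.7
position: [0.4885, 0.2266, 0.2989]
ee_rot: [0.479, 0.52, -0.479, 0.52]
ft_force: [0.2, 0.7, 0.5]
grip_width: -0.001
clock: 5.3
position: [0.4887, 0.2253, 0.1779]
ee_rot: [0.479, 0.52, -0.479, 0.52]
ft_force: [0.3, 0.7, 0.0]
grip_width: 0.002
t 5.3 box mm [-49.2 121.5 177.9] F [0.3 0.7 0. ] grip 0.002
tool axes in box
 [[ 0.     1.    -0.006]
 [-0.    -0.006 -1.   ]
 [-1.     0.     0.   ]] turn [-0.006  0.    -0.   ] q [ 0.2   0.25 -0.82  1.69  0.19  1.28 -0.58]
```

View pics/scene_2.png

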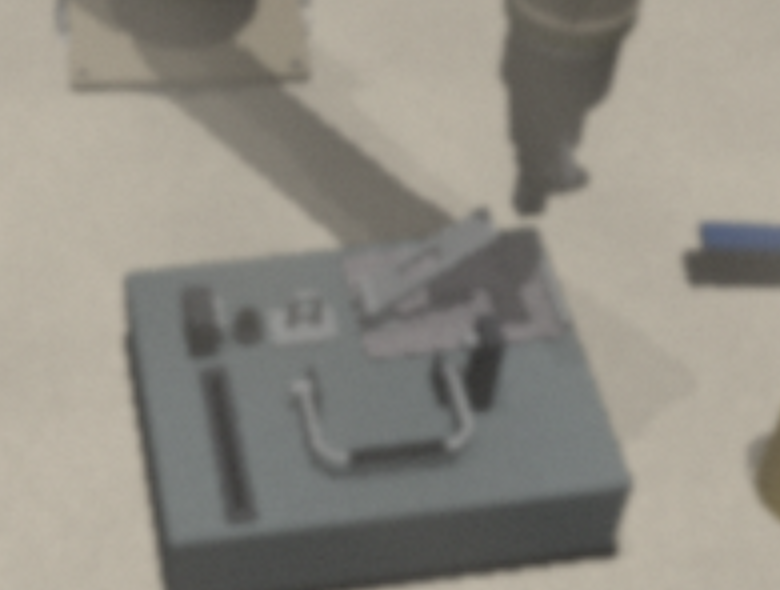

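View pics/top_2.png

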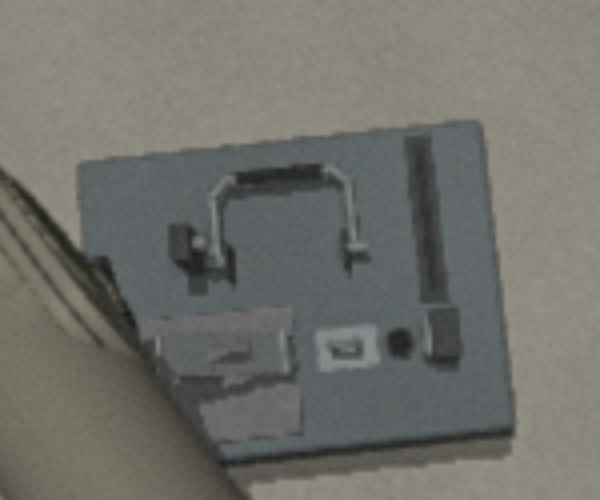

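```bash
python3 -m handwheel '0 0 8 0 0 0 0;0 0 8 0 0 0 0;0 0 8 0 0 0 0;0 0 8 0 0 0 0;0 0 8 0 0 0 0' ; python3 -m handwheel '0 0 8 0 0 0 0;0 0 8 0 0 0 0;0 0 8 0 0 0 0;0 0 8 0 0 0 0;0 0 8 0 0 0 0'
python3 - <<'E'
from h import *
show()
for n in("scene",):
    c=cams.camera(n); im=cv2.resize(c["color"],None,fx=4,fy=4)
    im=im[440:1030,1100:1880] if n=="scene" else im[500:1000,820:1420]
    cv2.imwrite(f"pics/{n}_3.png",im)
E
```

```text
clock: 5.9
position: [0.4924, 0.1846, 0.179]
ee_rot: [0.479, 0.52, -0.479, 0.52]
ft_force: [0.3, -0.1, -0.8]
grip_width: 0.004
clock: 6.4
position: [0.4954, 0.1451, 0.1786]
ee_rot: [0.479, 0.52, -0.479, 0.52]
ft_force: [0.3, -0.6, 0.5]
grip_width: 0.001
t 6.4 box mm [-49.7  40.9 178.6] F [ 0.2 -0.6  0.5] grip 0.001
tool axes in box
 [[-0.     1.    -0.006]
 [-0.    -0.006 -1.   ]
 [-1.    -0.     0.   ]] turn [-0.006  0.     0.   ] q [ 0.34  0.18 -0.78  1.75  0.13  1.27 -0.39]
```

View pics/scene_3.png

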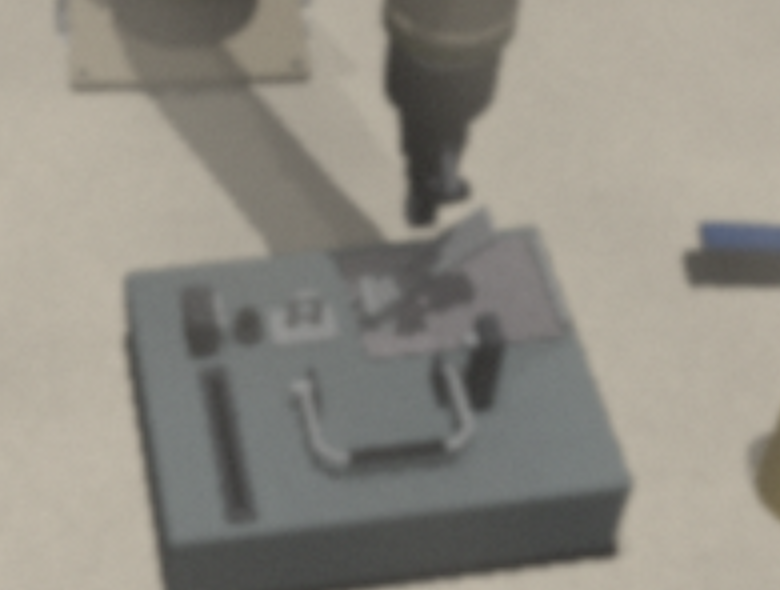

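```bash
python3 - <<'E'
from h import *
o=manip.get_obs()
c=cams.camera("scene")
f=lambda p:(proj(c,p)*4-[1100,440]).round(0)
print("tcp",f(o["position"]))
print("strap tip",f(b2w(hasp_pt(2.445,.115))),f(b2w(hasp_pt(2.445,.0))))
X,u,v=cloud(c);B=w2b(X)*1000
uu=u*4-1100;vv=v*4-440
for (a,b) in((420,210),(415,195),(455,185),(470,232),(485,220),(440,260)):
    k=np.argmin((uu-a)**2+(vv-b)**2);print((a,b),B[k].round(0))
E
```

```text
tcp [[411. 246.]]
strap tip [[492. 219.]] [[367. 298.]]
(420, 210) [-35.  37. 235.]
(415, 195) [-22.  28. 262.]
(455, 185) [  8.  44. 302.]
(470, 232) [-49.  81. 188.]
(485, 220) [-53.  93. 195.]
(440, 260) [-39.  59. 171.]
```

```bash
python3 - <<'E'
from h import *
c=cams.camera("scene")
im=c["color"][135:200,350:420]
cv2.imwrite("pics/z1.png",cv2.resize(im,None,fx=9,fy=9,interpolation=cv2.INTER_NEAREST))
X,u,v=cloud(c);B=w2b(X)*1000
for a in(374,376,378,380,382,384):
  for b in(162,164,166,168,170,172,174):
    k=np.argmin((u-a)**2+(v-b)**2);print((a,b),B[k].round(0),end=' ')
  print()
E
```

```text
(374, 162) [-254.   91.   -2.] (374, 164) [-243.   88.    0.] (374, 166) [-231.   85.    2.] (374, 168) [-226.   84.   -2.] (374, 170) [-127.   53.   99.] (374, 172) [-113.   49.  105.] (374, 174) [-104.   47.  106.] 
(376, 162) [-50.  30. 220.] (376, 164) [-50.  31. 212.] (376, 166) [-231.   92.    2.] (376, 168) [-219.   89.    4.] (376, 170) [-123.   58.  103.] (376, 172) [-115.   56.  102.] (376, 174) [-63.  40. 152.] 
(378, 162) [-42.  33. 228.] (378, 164) [-43.  34. 219.] (378, 166) [-43.  35. 210.] (378, 168) [-223.   98.   -1.] (378, 170) [-124.   65.  101.] (378, 172) [-67.  46. 157.] (378, 174) [-58.  44. 157.] 
(380, 162) [-36.  37. 234.] (380, 164) [-39.  39. 222.] (380, 166) [-38.  39. 215.] (380, 168) [-225.  106.   -4.] (380, 170) [-122.   71.  102.] (380, 172) [-63.  51. 160.] (380, 174) [-59.  51. 155.] 
(382, 162) [-36.  43. 232.] (382, 164) [-36.  44. 225.] (382, 166) [-44.  48. 207.] (382, 168) [-217.  111.    4.] (382, 170) [-65.  57. 165.] (382, 172) [-60.  56. 162.] (382, 174) [-101.   72.  105.] 
(384, 162) [-43.  51. 225.] (384, 164) [-238.  123.   -0.] (384, 166) [-228.  121.   -0.] (384, 168) [-68.  63. 171.] (384, 170) [-62.  62. 168.] (384, 172) [-111.   81.  102.] (384, 174) [-102.   79.  104.]
```

View pics/z1.png

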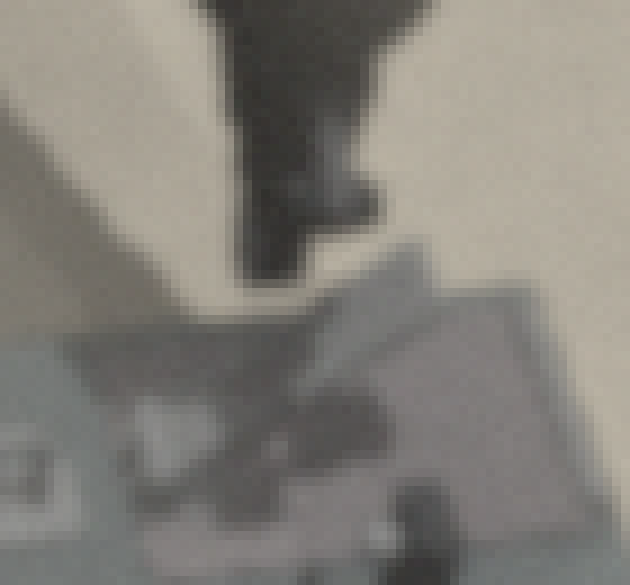

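```bash
python3 -m handwheel '-25 0 0 0 0 0 0;0 0 -40 0 0 0 0;0 0 -43 0 0 0 0;20 0 0 0 0 0 0;15 0 0 0 0 0 0;15 0 0 0 0 0 0;0 0 0 0 0 0 0'
python3 - <<'E'
from h import *
show()
c=cams.camera("scene")
im=c["color"][125:200,350:440]
cv2.imwrite("pics/z2.png",cv2.resize(im,None,fx=8,fy=8,interpolation=cv2.INTER_NEAREST))
o=manip.get_obs();print((proj(c,o["position"])-[350,125])*8)
X,u,v=cloud(c);B=w2b(X)*1000
m=(B[:,1]>105)&(B[:,1]<138)&(B[:,0]>-75)&(B[:,0]<-20)&(B[:,2]>130)
S=B[m];print(S[np.argsort(S[:,2])][:14].round(0))
E
```

```text
clock: 7.25
position: [0.4876, 0.2267, 0.1512]
ee_rot: [0.478, 0.52, -0.48, 0.519]
ft_force: [-0.1, -0.8, 0.5]
grip_width: -0.003
t 7.25 box mm [-50.1 122.9 151.2] F [-0.2 -0.8  0.5] grip -0.003
tool axes in box
 [[-0.004  1.    -0.008]
 [-0.001 -0.008 -1.   ]
 [-1.    -0.004  0.001]] turn [-0.008  0.001  0.004] q [ 0.19  0.28 -0.82  1.72  0.21  1.24 -0.6 ]
[[433.13680931 393.66109072]]
[[-44. 117. 183.]
 [-57. 114. 183.]
 [-43. 135. 185.]
 [-41. 113. 186.]
 [-45. 113. 187.]
 [-43. 116. 188.]
 [-37. 129. 189.]
 [-37. 126. 189.]
 [-37. 120. 189.]
 [-54. 113. 190.]
 [-40. 118. 191.]
 [-35. 116. 192.]
 [-44. 113. 192.]
 [-38. 120. 193.]]
```

View pics/z2.png

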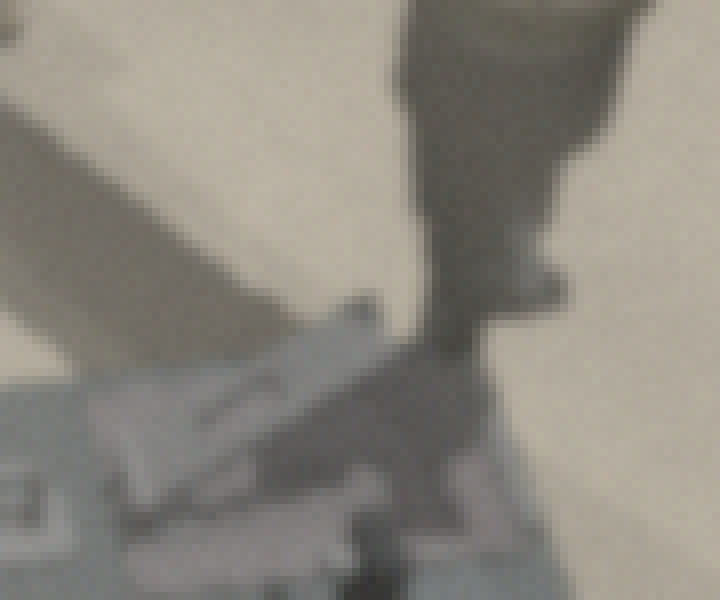

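```bash
python3 -m handwheel '10 0 0 0 0 0 0;0 0 8 0 0 0 0;0 0 8 0 0 0 0;0 0 8 0 0 0 0;0 0 8 0 0 0 0;0 0 8 0 0 0 0'
python3 - <<'E'
from h import *
show()
c=cams.camera("scene")
im=c["color"][125:200,350:440]
cv2.imwrite("pics/z3.png",cv2.resize(im,None,fx=8,fy=8,interpolation=cv2.INTER_NEAREST))
E
```

```text
clock: 7.9
position: [0.4931, 0.194, 0.1476]
ee_rot: [0.482, 0.522, -0.474, 0.521]
ft_force: [-8.6, 23.9, 31.4]
grip_width: -0.001
t 7.9 box mm [-47.6  89.8 147.6] F [-6.5 24.6 31.4] grip -0.001
tool axes in box
 [[ 0.007  1.    -0.002]
 [ 0.008 -0.003 -1.   ]
 [-1.     0.007 -0.008]] turn [-0.003 -0.008 -0.007] q [ 0.26  0.25 -0.81  1.76  0.19  1.21 -0.52]
```

View pics/z3.png

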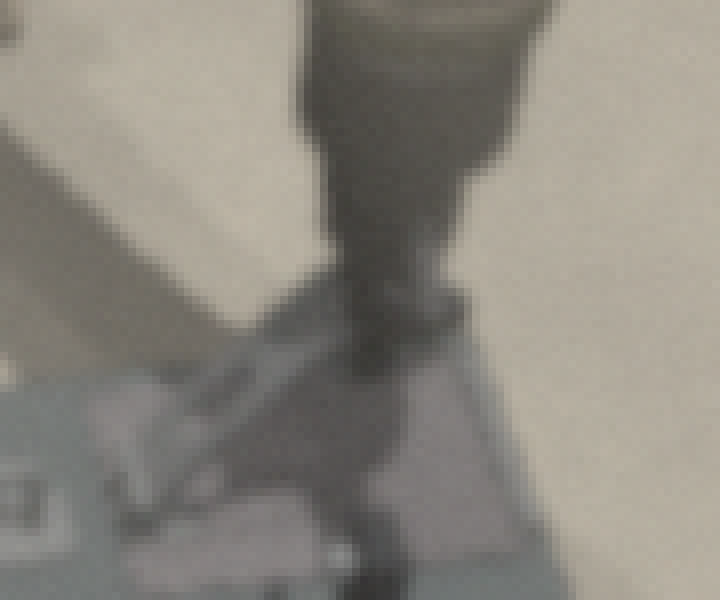

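```bash
python3 -m handwheel '-12 0 -3 0 0 0 0;-12 0 0 0 0 0 0;-5 0 0 0 0 0 0'
python3 - <<'E'
from h import *
show()
c=cams.camera("scene")
im=c["color"][125:200,350:440]
cv2.imwrite("pics/z4.png",cv2.resize(im,None,fx=8,fy=8,interpolation=cv2.INTER_NEAREST))
E
```

```text
clock: 8.25
position: [0.4921, 0.191, 0.1741]
ee_rot: [0.479, 0.52, -0.479, 0.521]
ft_force: [-0.3, -0.0, -0.3]
grip_width: -0.004
t 8.25 box mm [-48.8  87.  174.1] F [-0.3  0.  -0.3] grip -0.004
tool axes in box
 [[ 0.001  1.    -0.007]
 [-0.    -0.007 -1.   ]
 [-1.     0.001  0.   ]] turn [-0.007  0.    -0.001] q [ 0.27  0.22 -0.82  1.72  0.17  1.27 -0.5 ]
```

View pics/z4.png

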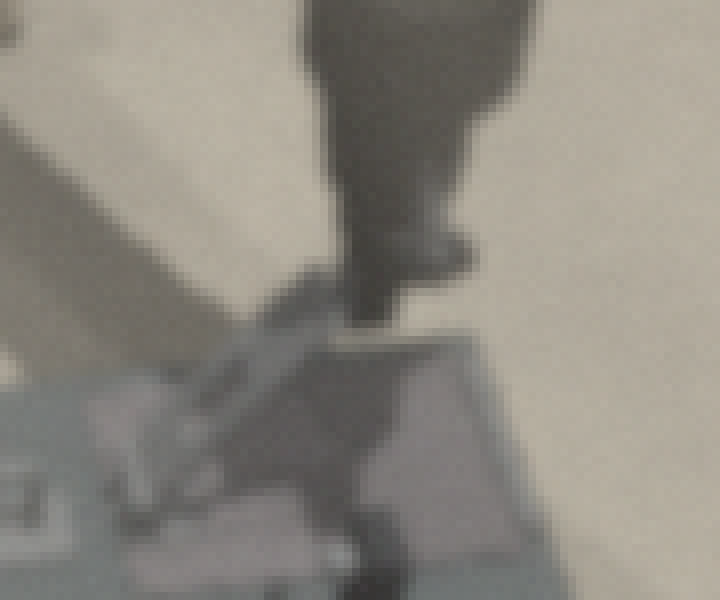

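```bash
python3 -m handwheel '0 0 8 0 0 0 0;-3 0 8 0 0 0 0;-3 0 8 0 0 0 0;-3 0 8 0 0 0 0;-3 0 8 0 0 0 0;-3 0 8 0 0 0 0'
python3 - <<'E'
from h import *
show()
c=cams.camera("scene")
im=c["color"][125:200,350:440]
cv2.imwrite("pics/z5.png",cv2.resize(im,None,fx=8,fy=8,interpolation=cv2.INTER_NEAREST))
E
```

```text
clock: 8.9
position: [0.4955, 0.1426, 0.1877]
ee_rot: [0.479, 0.52, -0.479, 0.52]
ft_force: [0.6, 0.9, -0.5]
grip_width: 0.001
t 8.9 box mm [-49.7  38.5 187.7] F [ 0.7  0.8 -0.5] grip 0.001
tool axes in box
 [[-0.     1.    -0.006]
 [-0.    -0.006 -1.   ]
 [-1.    -0.     0.   ]] turn [-0.006  0.     0.   ] q [ 0.35  0.18 -0.79  1.73  0.13  1.29 -0.38]
```

View pics/z5.png

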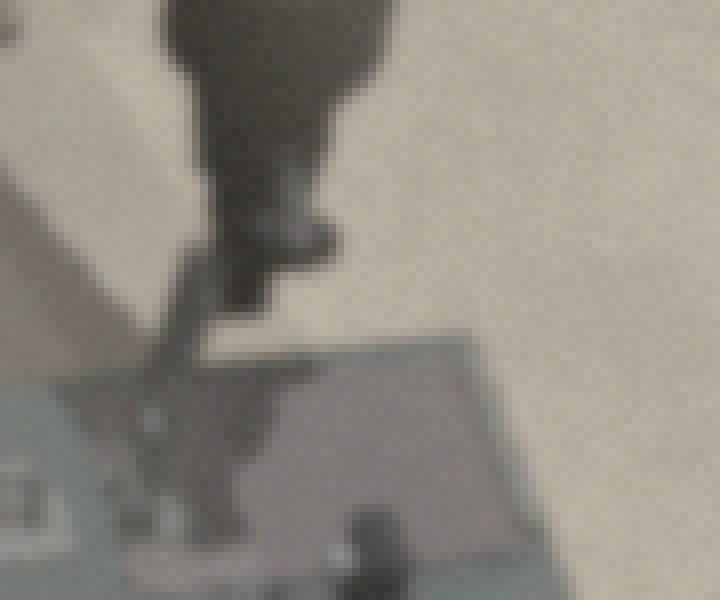

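```bash
python3 -m handwheel '0 0 8 0 0 0 0;0 0 8 0 0 0 0;0 0 8 0 0 0 0;0 0 8 0 0 0 0;5 0 8 0 0 0 0;5 0 8 0 0 0 0;5 0 8 0 0 0 0;5 0 8 0 0 0 0'
python3 - <<'E'
from h import *
show()
c=cams.camera("scene")
im=c["color"][125:200,330:420]
cv2.imwrite("pics/z6.png",cv2.resize(im,None,fx=8,fy=8,interpolation=cv2.INTER_NEAREST))
E
```

```text
clock: 9.75
position: [0.5008, 0.0791, 0.167]
ee_rot: [0.479, 0.52, -0.479, 0.52]
ft_force: [0.2, 0.2, 1.0]
grip_width: 0.001
t 9.75 box mm [-50.2 -25.2 167. ] F [0.3 0.2 1. ] grip 0.001
tool axes in box
 [[-0.     1.    -0.006]
 [-0.    -0.006 -1.   ]
 [-1.    -0.     0.   ]] turn [-0.006  0.     0.   ] q [ 0.44  0.16 -0.75  1.78  0.12  1.24 -0.25]
```

View pics/z6.png

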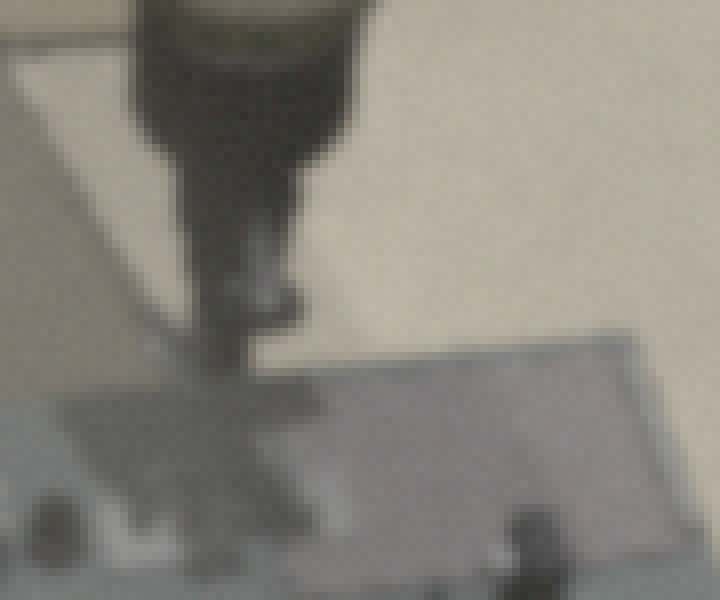

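```bash
python3 -m handwheel '8 0 7 0 0 0 0;8 0 7 0 0 0 0;8 0 7 0 0 0 0;8 0 7 0 0 0 0'
python3 - <<'E'
from h import *
show()
for n in("scene","top"):
    c=cams.camera(n); im=c["color"][125:200,330:420] if n=="scene" else c["color"][150:250,220:340]
    cv2.imwrite(f"pics/{n}_7.png",cv2.resize(im,None,fx=6,fy=6,interpolation=cv2.INTER_NEAREST))
E
```

```text
clock: 10.2
position: [0.503, 0.0515, 0.1347]
ee_rot: [0.479, 0.52, -0.479, 0.52]
ft_force: [-0.3, 0.4, 0.4]
grip_width: 0.0
t 10.2 box mm [-50.4 -52.9 134.7] F [-0.2  0.4  0.4] grip 0.0
tool axes in box
 [[-0.     1.    -0.006]
 [ 0.    -0.006 -1.   ]
 [-1.    -0.    -0.   ]] turn [-0.006 -0.     0.   ] q [ 0.47  0.19 -0.72  1.83  0.14  1.17 -0.21]
```

View pics/scene_7.png

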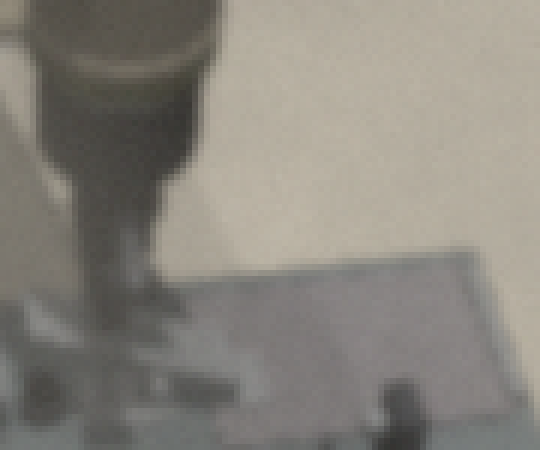

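View pics/top_7.png

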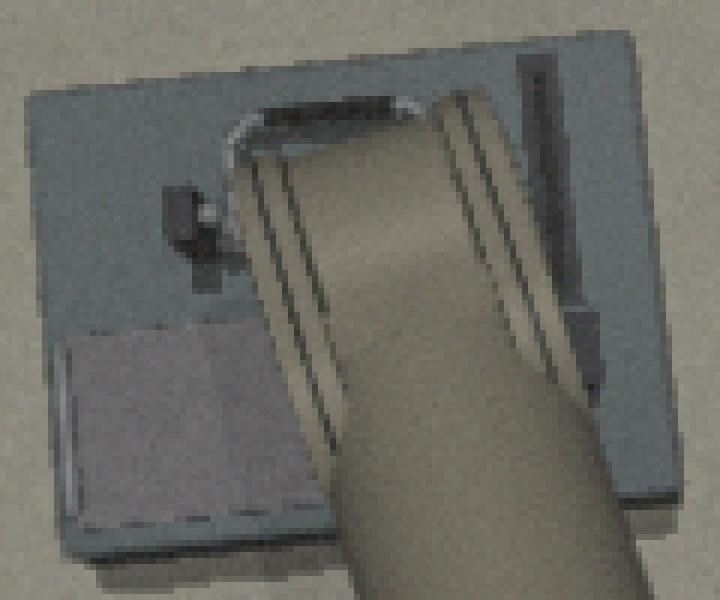

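```bash
python3 -m handwheel '2 0 6 0 0 0 0;2 0 6 0 0 0 0;2 0 6 0 0 0 0;2 0 6 0 0 0 0;4 0 0 0 0 0 0'; python3 -m handwheel '4 0 0 0 0 0 0;0 0 0 0 0 0 0'; python3 -m handwheel '4 0 0 0 0 0 0;0 0 0 0 0 0 0';python3 -m handwheel '3 0 0 0 0 0 0;0 0 0 0 0 0 0'
python3 - <<'E'
from h import *
show()
for n in("scene",):
    c=cams.camera(n); im=c["color"][125:200,310:400]
    cv2.imwrite(f"pics/{n}_8.png",cv2.resize(im,None,fx=8,fy=8,interpolation=cv2.INTER_NEAREST))
E
```

```text
clock: 10.8
position: [0.5055, 0.0268, 0.1236]
ee_rot: [0.479, 0.52, -0.479, 0.52]
ft_force: [0.0, -0.2, 0.6]
grip_width: 0.005
clock: 11.0
position: [0.5047, 0.0283, 0.1189]
ee_rot: [0.479, 0.521, -0.479, 0.52]
ft_force: [0.3, 0.1, 0.5]
grip_width: 0.001
clock: 11.2
position: [0.5049, 0.0283, 0.1152]
ee_rot: [0.479, 0.521, -0.479, 0.52]
ft_force: [0.3, -0.9, -0.0]
grip_width: 0.002
clock: 11.4
position: [0.505, 0.0281, 0.1123]
ee_rot: [0.479, 0.52, -0.479, 0.52]
ft_force: [-1.3, -0.4, 0.1]
grip_width: 0.001
t 11.4 box mm [-50.5 -76.4 112.3] F [-1.4 -0.3  0.1] grip 0.001
tool axes in box
 [[-0.     1.    -0.006]
 [-0.    -0.006 -1.   ]
 [-1.    -0.     0.   ]] turn [-0.006  0.     0.   ] q [ 0.5   0.21 -0.7   1.85  0.15  1.13 -0.18]
```

View pics/scene_8.png

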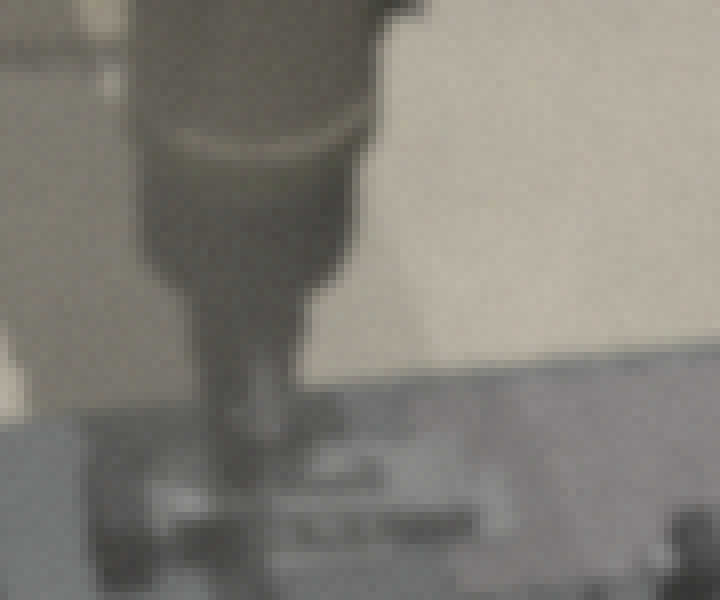

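```bash
for i in 1; do :; done; python3 -m handwheel '2 0 0 0 0 0 0;0 0 0 0 0 0 0'; python3 -m handwheel '2 0 0 0 0 0 0;0 0 0 0 0 0 0'; python3 -m handwheel '2 0 0 0 0 0 0;0 0 0 0 0 0 0'
```

```text
clock: 11.65
position: [0.5051, 0.0281, 0.1104]
ee_rot: [0.479, 0.52, -0.479, 0.52]
ft_force: [0.4, -0.1, -0.4]
grip_width: -0.002
clock: 11.85
position: [0.505, 0.0281, 0.1084]
ee_rot: [0.479, 0.52, -0.479, 0.52]
ft_force: [0.5, -0.1, -0.3]
grip_width: -0.001
clock: 12.05
position: [0.5053, 0.0281, 0.1068]
ee_rot: [0.479, 0.52, -0.479, 0.52]
ft_force: [0.2, -0.2, 3.0]
grip_width: 0.003
```

```bash
python3 -m handwheel '1 0 0 0 0 0 0;0 0 0 0 0 0 0'; python3 -m handwheel '1 0 0 0 0 0 0;0 0 0 0 0 0 0'; python3 -m handwheel '1 0 0 0 0 0 0;0 0 0 0 0 0 0'
```

```text
clock: 12.25
position: [0.5055, 0.0281, 0.1064]
ee_rot: [0.479, 0.52, -0.479, 0.521]
ft_force: [-2.5, -0.6, 8.5]
grip_width: 0.003
clock: 12.45
position: [0.5057, 0.0281, 0.1061]
ee_rot: [0.479, 0.52, -0.479, 0.521]
ft_force: [-6.4, 0.5, 17.3]
grip_width: 0.003
clock: 12.65
position: [0.5058, 0.0281, 0.1055]
ee_rot: [0.479, 0.52, -0.479, 0.521]
ft_force: [-7.7, -2.1, 20.8]
grip_width: 0.003
```

```bash
python3 -m handwheel '1 0 0 0 0 0 0;0 0 0 0 0 0 0'; python3 -m handwheel '1 0 0 0 0 0 0;0 0 0 0 0 0 0'
```

```text
clock: 12.85
position: [0.5057, 0.0279, 0.1041]
ee_rot: [0.479, 0.52, -0.479, 0.521]
ft_force: [-5.6, -1.9, 16.2]
grip_width: -0.002
clock: 13.05
position: [0.5054, 0.0278, 0.1022]
ee_rot: [0.479, 0.52, -0.479, 0.521]
ft_force: [-1.1, -1.9, 3.5]
grip_width: 0.003
```

```bash
python3 -m handwheel '1 0 0 0 0 0 0;0 0 0 0 0 0 0'; python3 -m handwheel '1 0 0 0 0 0 0;0 0 0 0 0 0 0'; python3 -m handwheel '1 0 0 0 0 0 0;0 0 0 0 0 0 0'
```

```text
clock: 13.25
position: [0.505, 0.0281, 0.1003]
ee_rot: [0.479, 0.52, -0.479, 0.52]
ft_force: [-0.5, 0.7, 0.0]
grip_width: -0.003
clock: 13.45
position: [0.505, 0.0282, 0.0993]
ee_rot: [0.479, 0.52, -0.479, 0.52]
ft_force: [0.6, -0.7, 0.8]
grip_width: -0.002
clock: 13.65
position: [0.505, 0.0281, 0.0984]
ee_rot: [0.479, 0.52, -0.479, 0.52]
ft_force: [0.6, 0.1, 0.2]
grip_width: 0.001
```

```bash
python3 -m handwheel '1 0 0 0 0 0 0;0 0 0 0 0 0 0'; python3 -m handwheel '1 0 0 0 0 0 0;0 0 0 0 0 0 0'
```

```text
clock: 13.85
position: [0.5052, 0.0281, 0.0977]
ee_rot: [0.479, 0.52, -0.479, 0.52]
ft_force: [-0.4, 0.8, 2.0]
grip_width: -0.0
clock: 14.05
position: [0.5053, 0.0281, 0.0972]
ee_rot: [0.479, 0.52, -0.479, 0.52]
ft_force: [-3.7, -0.7, 8.5]
grip_width: -0.001
```

```bash
python3 -m handwheel '-8 0 0 0 0 0 45;-20 0 0 0 0 0 45;-30 0 0 0 0 0 45;-30 0 0 0 0 0 45;-30 0 0 0 0 0 45;0 0 -30 0 0 0 45;0 0 -40 0 0 0 45;0 0 -40 0 0 0 45'
python3 - <<'E'
from h import *
show()
for n in("scene","top"):
    c=cams.camera(n); im=c["color"][125:215,300:420] if n=="scene" else c["color"][150:250,220:340]
    cv2.imwrite(f"pics/{n}_9.png",cv2.resize(im,None,fx=6,fy=6,interpolation=cv2.INTER_CUBIC))
    X,u,v=cloud(c);B=w2b(X)*1000
    m=(abs(B[:,0]+50)<12)&(B[:,1]>-95)&(B[:,1]<-70)&(B[:,2]<160);print(n,m.sum(),np.median(B[m,2]) if m.any() else 0)
print(delta([94,0,250]))
E
```

```text
clock: 14.85
position: [0.496, 0.1386, 0.2152]
ee_rot: [0.479, 0.52, -0.479, 0.52]
ft_force: [0.5, -0.1, -1.1]
grip_width: 0.525
t 14.85 box mm [-49.6  34.5 215.2] F [ 0.4 -0.1 -1.1] grip 0.525
tool axes in box
 [[ 0.001  1.    -0.007]
 [-0.    -0.007 -1.   ]
 [-1.     0.001  0.   ]] turn [-0.007  0.    -0.001] q [ 0.38  0.15 -0.8   1.7   0.11  1.34 -0.36]
scene 77 125.74874231335131
top 58 127.23947296671744
[-34.6 144.5  40. ]
```

View pics/scene_9.png

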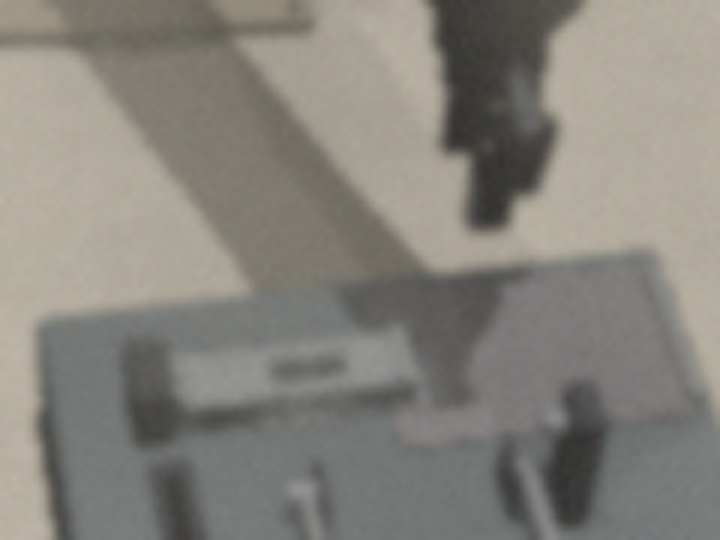

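View pics/top_9.png

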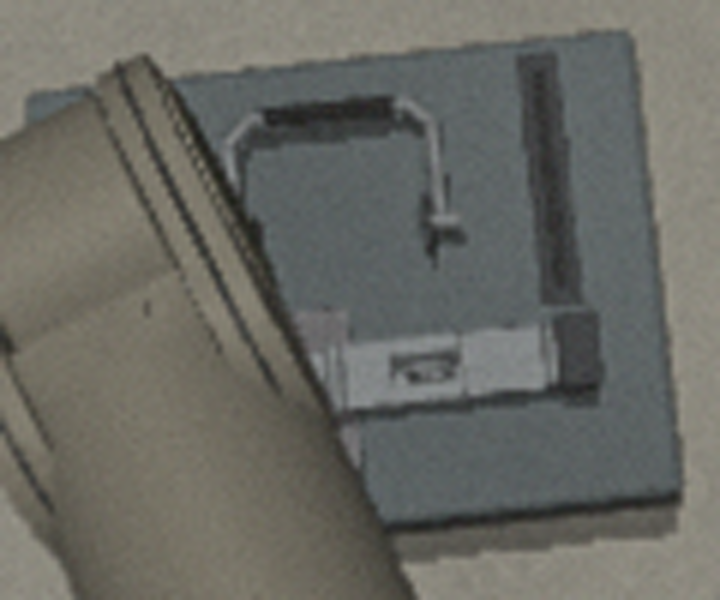

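```bash
python3 -m handwheel '0 36 10 0 0 0 45;0 36 10 0 0 0 45;0 36 10 0 0 0 45;0 36 10 0 0 0 45;0 0 0 0 0 0 45;0 0 0 0 0 0 45'
python3 - <<'E'
from h import *
show();print(delta([94,0,150]))
E
```

```text
clock: 15.55
position: [0.6429, 0.1096, 0.2138]
ee_rot: [0.479, 0.521, -0.479, 0.52]
ft_force: [-0.2, 1.0, 0.0]
grip_width: 0.528
t 15.55 box mm [ 94.1  -7.4 213.8] F [-0.1  1.   0. ] grip 0.528
tool axes in box
 [[-0.002  1.    -0.006]
 [ 0.001 -0.006 -1.   ]
 [-1.    -0.002 -0.001]] turn [-0.006 -0.001  0.002] q [ 0.27  0.48 -0.72  1.33  0.31  1.44 -0.36]
[63.8 -0.  -7.4]
```

```bash
python3 -m handwheel '20 0 -7 0 0 0 45;20 0 0 0 0 0 45;20 0 0 0 0 0 45;15 0 0 0 0 0 45;15 0 0 0 0 0 45;0 0 0 0 0 0 45'
python3 - <<'E'
from h import *
show()
for n in("scene","top"):
    c=cams.camera(n); im=c["color"][145:245,320:430] if n=="scene" else c["color"][150:250,220:340]
    cv2.imwrite(f"pics/{n}_10.png",cv2.resize(im,None,fx=6,fy=6,interpolation=cv2.INTER_CUBIC))
E
```

```text
clock: 16.15
position: [0.641, 0.1164, 0.1228]
ee_rot: [0.478, 0.521, -0.48, 0.52]
ft_force: [0.4, -0.8, -0.8]
grip_width: 0.531
t 16.15 box mm [ 92.8  -0.6 122.8] F [ 0.3 -0.8 -0.8] grip 0.531
tool axes in box
 [[-0.003  1.    -0.006]
 [-0.001 -0.006 -1.   ]
 [-1.    -0.003  0.001]] turn [-0.006  0.001  0.003] q [ 0.26  0.54 -0.71  1.45  0.36  1.28 -0.4 ]
```

View pics/scene_10.png

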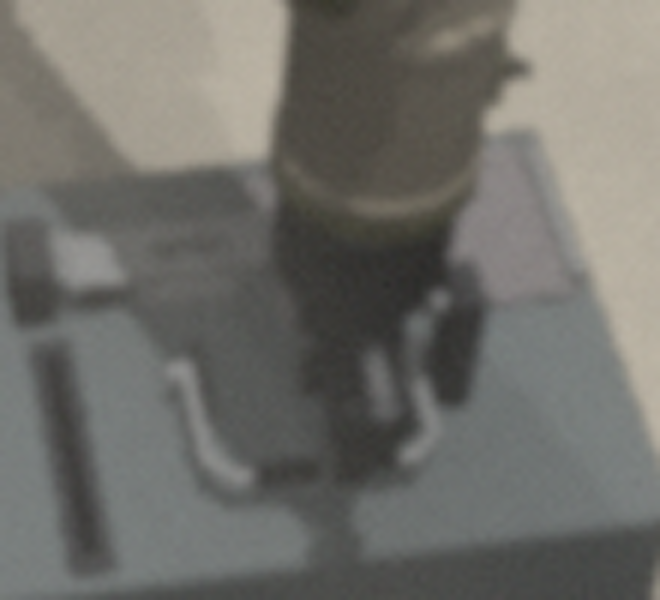

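View pics/top_10.png

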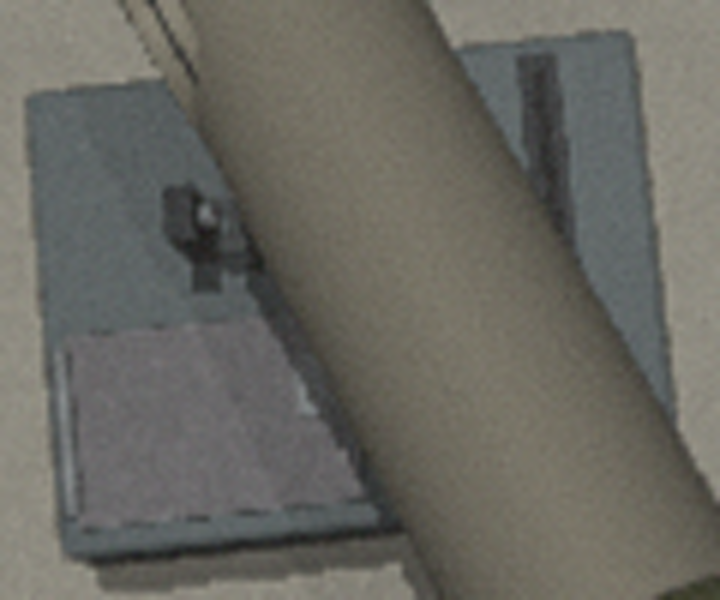

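```bash
python3 -m handwheel '14 0 0 0 0 0 45;14 0 0 0 0 0 45;0 0 0 0 0 0 45'; python3 -m handwheel '6 0 0 0 0 0 45;7 0 0 0 0 0 45;0 0 0 0 0 0 45'
python3 - <<'E'
from h import *
show()
for n in("scene",):
    c=cams.camera(n); im=c["color"][145:245,320:430] if n=="scene" else c["color"][150:250,220:340]
    cv2.imwrite(f"pics/{n}_11.png",cv2.resize(im,None,fx=6,fy=6,interpolation=cv2.INTER_CUBIC))
    X,u,v=cloud(c);B=w2b(X)*1000
    for y0 in range(-40,41,8):
        m=(abs(B[:,1]-y0)<4)&(B[:,2]>112)&(B[:,2]<180)&(B[:,0]>50)&(B[:,0]<150);S=B[m]
        if len(S): print(y0,len(S),S.min(0).round(0),S.max(0).round(0))
E
```

```text
clock: 16.55
position: [0.6409, 0.1162, 0.0939]
ee_rot: [0.478, 0.521, -0.48, 0.52]
ft_force: [-1.0, -1.1, -0.5]
grip_width: 0.525
clock: 16.85
position: [0.6418, 0.1166, 0.0825]
ee_rot: [0.478, 0.521, -0.479, 0.52]
ft_force: [0.1, -0.1, 0.4]
grip_width: 0.528
t 16.85 box mm [93.6 -0.5 82.5] F [ 0.1 -0.1  0.4] grip 0.528
tool axes in box
 [[-0.001  1.    -0.006]
 [-0.    -0.006 -1.   ]
 [-1.    -0.001  0.   ]] turn [-0.006  0.     0.001] q [ 0.25  0.58 -0.69  1.49  0.38  1.21 -0.42]
-40 7 [ 90. -43. 125.] [ 97. -37. 134.]
-32 12 [ 91. -36. 126.] [100. -29. 136.]
-24 12 [ 91. -27. 124.] [ 98. -21. 136.]
-16 16 [ 75. -19. 126.] [144. -12. 177.]
-8 83 [ 64. -12. 117.] [149.  -4. 180.]
0 15 [ 70.  -4. 116.] [149.   4. 180.]
8 11 [ 73.   5. 118.] [149.  11. 170.]
32 1 [ 91.  32. 132.] [ 91.  32. 132.]
40 5 [ 91.  37. 127.] [ 96.  44. 133.]
```

View pics/scene_11.png

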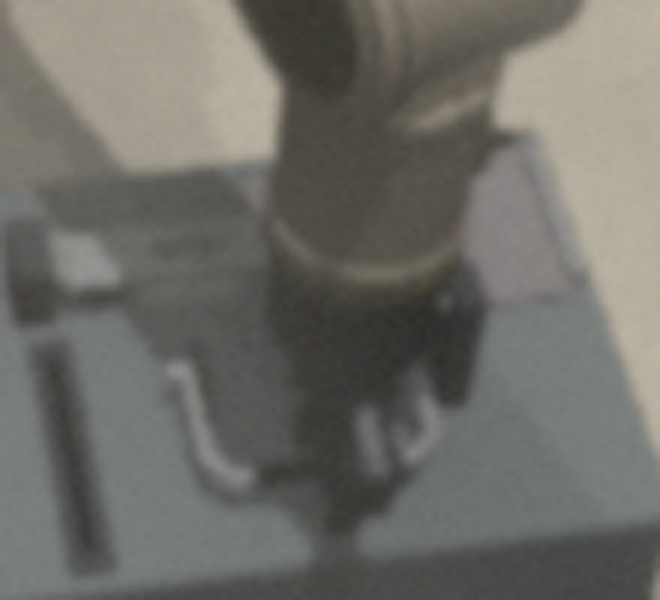

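```bash
python3 -m handwheel '0 0 0 0 0 0 30;0 0 0 0 0 0 15;0 0 0 0 0 0 5;0 0 0 0 0 0 5;0 0 0 0 0 0 5' 30; python3 -m handwheel '-5 0 0 0 0 0 5;-5 -1 0 0 0 0 5;0 0 0 0 0 0 5'
```

```text
clock: 17.4
position: [0.641, 0.1167, 0.084]
ee_rot: [0.478, 0.521, -0.48, 0.52]
ft_force: [-8.7, -1.4, 5.1]
grip_width: 0.116
clock: 17.7
position: [0.6404, 0.1167, 0.0939]
ee_rot: [0.478, 0.521, -0.479, 0.52]
ft_force: [-6.0, -0.9, -1.7]
grip_width: 0.114
```

```bash
python3 -m handwheel '-8 -2 0 0 0 0 5;-8 -2.5 0 0 0 0 5;-7 -4 0 0 0 0 5;-7 -4 0 0 0 0 5;-6 -6 0 0 0 0 5;-6 -6 0 0 0 0 5;0 0 0 0 0 0 5'
python3 - <<'E'
from h import *
show()
for n in("scene",):
    c=cams.camera(n); im=c["color"][145:245,320:430]
    cv2.imwrite(f"pics/{n}_12.png",cv2.resize(im,None,fx=6,fy=6,interpolation=cv2.INTER_CUBIC))
E
```

```text
clock: 18.4
position: [0.6183, 0.1148, 0.1383]
ee_rot: [0.48, 0.519, -0.478, 0.522]
ft_force: [5.5, 0.9, 4.0]
grip_width: 0.113
t 18.4 box mm [ 70.1  -0.2 138.3] F [5.6 0.4 4. ] grip 0.113
tool axes in box
 [[ 0.005  1.    -0.006]
 [-0.    -0.006 -1.   ]
 [-1.     0.005  0.   ]] turn [-0.006  0.    -0.005] q [ 0.29  0.47 -0.73  1.51  0.33  1.28 -0.39]
```

View pics/scene_12.png

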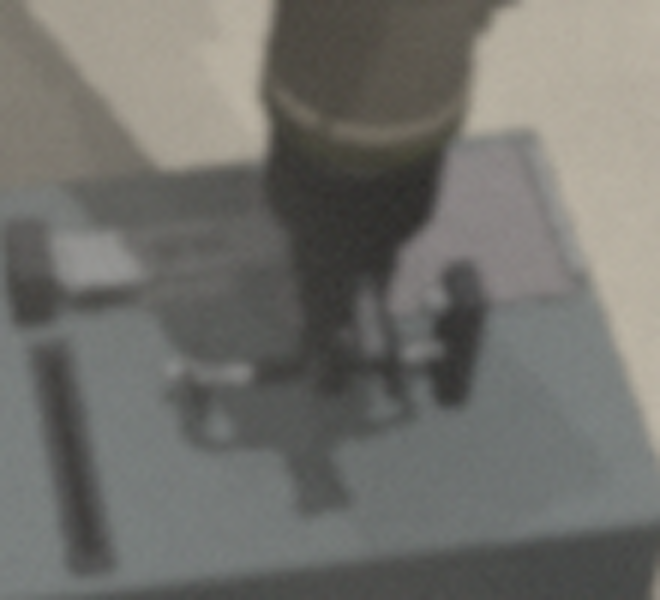

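```bash
python3 -m handwheel '-4 -5 0 0 0 0 5;-3 -6 0 0 0 0 5;-2 -5 0 0 0 0 5;-2 -5 0 0 0 0 5;0 0 0 0 0 0 5';python3 -m handwheel '-1 -5 0 0 0 0 5;-1 -5 0 0 0 0 5;0 0 0 0 0 0 5';python3 -m handwheel '0 -5 0 0 0 0 5;0 -5 0 0 0 0 5;0 0 0 0 0 0 5'
```

```text
clock: 18.95
position: [0.5998, 0.1132, 0.1502]
ee_rot: [0.482, 0.518, -0.476, 0.522]
ft_force: [11.2, 0.6, 9.9]
grip_width: 0.114
clock: 19.25
position: [0.5903, 0.1123, 0.1532]
ee_rot: [0.482, 0.517, -0.476, 0.523]
ft_force: [8.8, -1.1, 18.9]
grip_width: 0.114
clock: 19.55
position: [0.5784, 0.1113, 0.1534]
ee_rot: [0.481, 0.518, -0.477, 0.522]
ft_force: [-4.8, -4.7, 30.7]
grip_width: 0.106
```

```bash
python3 -m handwheel '-3 0 0 0 0 0 5;-3 0 0 0 0 0 5;0 0 0 0 0 0 5'
python3 - <<'E'
from h import *
show()
for n in("scene","top"):
    c=cams.camera(n); im=c["color"][145:245,320:430] if n=="scene" else c["color"][150:250,220:340]
    cv2.imwrite(f"pics/{n}_13.png",cv2.resize(im,None,fx=6,fy=6,interpolation=cv2.INTER_CUBIC))
E
```

```text
clock: 19.85
position: [0.5755, 0.1112, 0.1541]
ee_rot: [0.478, 0.521, -0.479, 0.52]
ft_force: [0.3, -0.3, -2.7]
grip_width: 0.11
t 19.85 box mm [2.710e+01 1.000e-01 1.541e+02] F [ 0.3 -0.3 -2.7] grip 0.11
tool axes in box
 [[-0.001  1.    -0.006]
 [-0.    -0.006 -1.   ]
 [-1.    -0.001  0.   ]] turn [-0.006  0.     0.001] q [ 0.34  0.38 -0.76  1.6   0.27  1.27 -0.38]
```

View pics/scene_13.png

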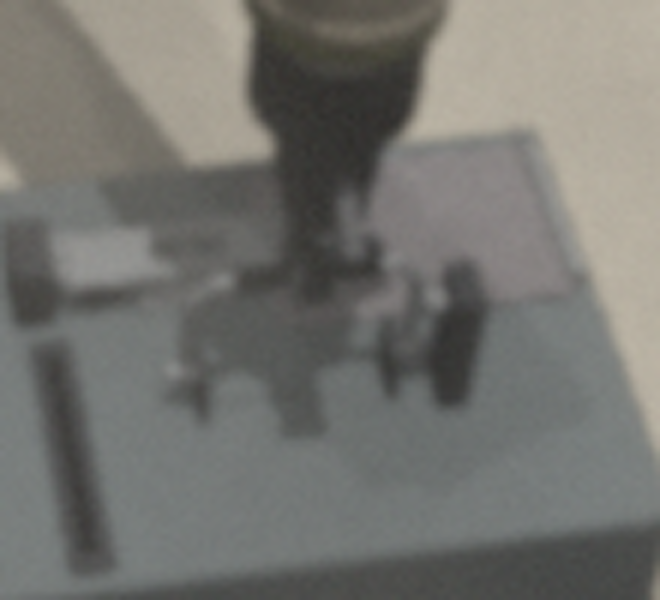

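```bash
python3 -m handwheel '0 0 0 0 0 0 20;0 0 0 0 0 0 35;0 0 0 0 0 0 40;0 0 0 0 0 0 40;-15 0 0 0 0 0 40;-20 0 0 0 0 0 40;-30 0 0 0 0 0 40;-30 0 0 0 0 0 40'; python3 -m handwheel '0 0 -40 0 0 0 40;0 0 -40 0 0 0 40;0 0 -40 0 0 0 40;0 0 -40 0 0 0 40;0 0 0 0 0 0 40;0 0 0 0 0 0 40'
python3 - <<'E'
from h import *
show()
for n in("scene","top"):
    c=cams.camera(n); im=c["color"][145:245,310:430] if n=="scene" else c["color"][150:250,220:340]
    cv2.imwrite(f"pics/{n}_14.png",cv2.resize(im,None,fx=6,fy=6,interpolation=cv2.INTER_CUBIC))
    X,u,v=cloud(c);B=w2b(X)*1000
    m=(abs(B[:,1])<32)&(B[:,2]>180)&(B[:,2]<215)&(abs(B[:,0]-30)<40);print(n,"bar",m.sum(),B[m].mean(0).round(0) if m.any() else 0)
    m=(abs(B[:,0]+50)<12)&(B[:,1]>-95)&(B[:,1]<-70)&(B[:,2]<160);print(n,"pad",m.sum(),np.median(B[m,2]) if m.any() else 0)
    for t in("phone","mug","stapler"): print(t,[(r["box"],round(r["conf"],2)) for r in cams.recognise(n,t)][:1])
E
```

```text
clock: 20.75
position: [0.5759, 0.1114, 0.2518]
ee_rot: [0.479, 0.52, -0.479, 0.52]
ft_force: [-0.2, -0.0, 1.0]
grip_width: 0.47
clock: 21.35
position: [0.5623, 0.272, 0.2505]
ee_rot: [0.478, 0.521, -0.478, 0.521]
ft_force: [0.8, -0.5, 0.2]
grip_width: 0.47
t 21.35 box mm [ 28.3 161.4 250.5] F [ 0.7 -0.6  0.2] grip 0.47
tool axes in box
 [[ 0.001  1.    -0.004]
 [ 0.001 -0.004 -1.   ]
 [-1.     0.001 -0.001]] turn [-0.004 -0.001 -0.001] q [ 0.07  0.42 -0.81  1.35  0.3   1.49 -0.64]
scene bar 87 [ 30.  -0. 196.]
scene pad 82 125.5055851634906
phone [([136.5, 175.9, 74.6, 56.9], 0.83)]
mug [([468.2, 202.2, 38.4, 40.5], 0.66)]
stapler []
top bar 76 [ 26.  -0. 196.]
top pad 58 126.55746548693769
phone [([424.1, 195.4, 69.5, 63.7], 0.65)]
mug [([223.2, 155.2, 113.0, 85.6], 0.16)]
stapler [([150.5, 242.5, 44.9, 13.7], 0.8)]
```

View pics/scene_14.png

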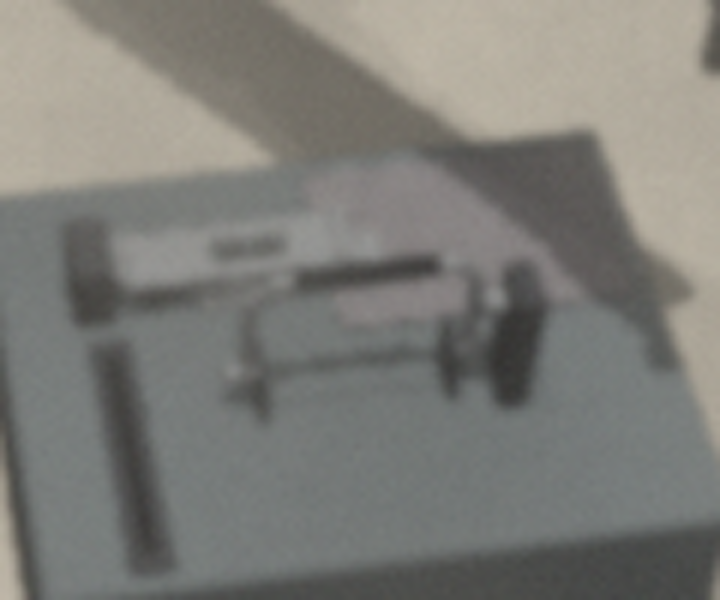

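View pics/top_14.png

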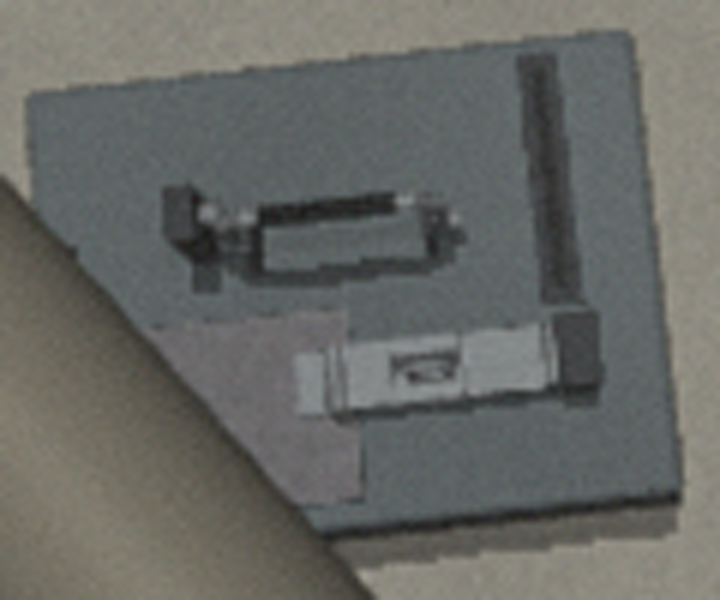

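```bash
python3 -c "
from workcell import hand_in
print(hand_in())"
```

```text
the job is handed in; nothing more can be done
None
```

The hasp is shut under its keeper and the carry handle stands upright. I handed the job in with the arm withdrawn and touching nothing; `hand_in()` gives no verdict.

- **Hasp:** I pushed it over the staple with closed fingers and pressed the pad down in 1 mm steps. The force climbed to about 21 N at the keeper, then dropped to about 0 as the strap snapped past. I stopped at 8.5 N on the buffer. Afterwards the pad measured about 126 mm high in both cameras, against 126.5 mm expected when shut.
- **Handle:** I gripped the bar, swung it up past the detent and let go. It stayed up, with the bar at about x = 28 mm and z = 196 mm in the box frame in both cameras, which is upright.
- **Bystanders:** The phone's and mug's boxes in the scene camera and the stapler's in the top camera are within about 4 pixels of their starting places. At the end the scene camera missed the stapler and the top camera's mug reading was spurious, so each of those two has a single-camera check.
- **What disagreed:** The cameras showed the shut fingertips about 29 mm higher than the reported tool position. My first push therefore passed over the strap without touching it; I corrected for the offset after that.
- **Forces:** On the next hasp push the strap caught on the gripper and the force reached about 40 N in total at the last reading, right at the limit for pressing with the gripper's body. I backed off and saw no failure report. The upward force also reached about 31 N near the end of the handle swing.

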